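Service the rinse-water filter

ROBOT

A 7-joint arm with a two-finger parallel gripper is mounted at the origin on the work surface. World frame = base frame: x ahead of the robot, y to its left, z up, the work surface at z = 0. Lengths are in m, angles in rad, forces in N, time in s.
With the tool pointing down it reaches from about 0.4 to 0.875 m from the base axis. Payload 6.5 kg.
Tool frame: the origin (TCP) lies midway between the tips of the shut fingers; the grasp point (between the pads) lies 19 mm behind it; z points along the fingers, y is the line along which they close (so a half turn about z gives the same grasp; the last joint's range is limited). The gripper opens to 88 mm and grips with 3 to 60 N. Pads are 18 mm wide; open, the fingers measure 123 mm over their backs; the gripper's body (75 mm by 187 mm) begins 45 mm behind the grasp point.
Start: joints at [1.278, 0.536, -0.004, 1.538, 0.003, 1.067, -0.071], TCP at [0.146, -0.633, 0.239] pointing down, gripper open.
Joint ranges: [-2.7, 2.7], [-0.37, 2.16], [-1.27, 1.26], [0.24, 2.4], [-1.31, 4.45], [0.19, 1.91], [-2.76, 2.76]. Speed limits (rad/s): [2.39, 2.39, 3.14, 3.14, 3.14, 3.14, 3.14].

INTERFACE

Orientations are given as a unit quaternion [x, y, z, w].
In Python, from plant import ctrl, claw, planner, telemetry, viewer, close_job, models gives the robot as it stands. Calls block until the motion is done:
- ctrl.move_pose(position, orientation): joint-space move of the TCP to a pose.
- ctrl.move_linear(position, attitude=None, vel=0.15, stop_force=None): straight line of the TCP; attitude=None keeps the orientation; vel is the mean speed in m/s. With stop_force (N) it stops when the force on the tool has changed by that much, and returns True; else False.
- ctrl.goto_joints(angles): joint-space move.
- claw.gripper_to(opening, f_grip=None): finger opening in m; f_grip is the grip in N (None keeps the last); returns when the fingers have stopped.
- ctrl.sleep(seconds).
- planner.ik(position, orientation): joint angles nearest the present ones, or None.
- telemetry.read_state(): the state.
- viewer.grab_frame(name): name is "side" or "top" or "wrist"; returns a dict with "img" (400x640x3 uint8, red, green, blue), "fx", "fy", "cx", "cy" (pixels), "extrinsics" (4x4, takes a point from camera to world coordinates). Camera axes: x right, y down, z forward; pixel columns grow to the right and rows downward; lengths in m; the calibration is good to about 2 mm. A picture is of the moment at which its call begins. There is no depth.
A pose or a line that the arm cannot do raises ctrl.IKError and nothing moves.
- close_job(): hands the job in; it is judged then, once.
Trained networks look in a picture, given as the dict that the camera call returned (one of the last four; its "shot" number tells which), for a name from the list of things; names that differ only in an ending like _2 or _b are one class to them, and where a whole thing is asked for, a point or a joint stands for the part that bears it (a point fixed in the world has none). Each returns a list of dicts, best first, with "conf" (0 to 1); they miss things now and then, are a little off and sometimes report something else, mostly with a low value. They report only what shows in the picture. A call takes as long as a camera call. They do not tell look-alikes from the thing itself.
- models.regions_of(thing, picture): "mask" (400x640 bool, what is visible of it) and "position" ([row, column] in pixels, amid what is visible of it).
The state is a dict: "time_s": time; "joint_pos": joint angles; "qd": joint speeds; "joint_torque": joint torques, N m; "eef_pos": TCP position; "tool_rot": TCP orientation; "wrist_force": force on the tool from outside, world axes, zero at the start; "torque": the same for the moment, N m; "finger_gap": finger opening in m; "grip_force": force on a finger pad.
Only numpy, scipy, OpenCV 4.12 (cv2) and the standard library are available. Lean on these libraries where they do the work, as an engineer would, in place of code of your own. Each camera call takes 0.05 s, during which the arm holds its last target. There are 200 camera calls.

TASK

Service the rinse-water filter: take the long brush from its pot and scrub inside the open steel canister with two strokes, down to its floor, up to the rim and down to the floor again, then stand the brush back in its pot. Only then thread every filter ring that is on the table down the white post, one at a time from the largest to the smallest (blue, green, yellow, red; some may be missing) and the brass collar last, on top, each fully home and flat on what lies below it. Do not knock over the two lidded sample cups that stand on the table nearby, and let go of everything at the end.

Things in the scene. Friction and masses are not known exactly. Their poses are not given: they have to be found in the camera images.
- spine: filter spine, fixed: grey round block 96 mm across and 20 mm high with a white upright post of 24 mm diameter on its centre, coned over its last 10 mm, tip 110 mm above the table. Rings sit on the block's top, 20 mm above the table. Origin: centre of the underside, at the table; z up. Two brass pipe stubs lie along its x, 18 mm high
- canister: open steel canister, fixed upright on a black rubber foot: 88 mm outside, 80 mm inside diameter; inner floor 14 mm and rim 120 mm above the table. Origin: centre of the underside, at the table; z up
- brush_pot: white brush pot, fixed: 68 mm outside, 60 mm inside diameter; inner floor 6 mm and rim 90 mm above the table. Origin: centre of the underside, at the table; z up
- brush: long brush, stands upright in the pot, head down: 205 mm long in all; blue and white head of 36 mm diameter from the lower end to 78 mm, thin steel stem, round orange handle of 22 mm diameter from 120 to 205 mm. Origin: centre of the head's lower end; z along the brush towards the handle
- ring_blue: blue filter ring, 76 mm outside diameter, 14 mm thick, round hole of 30 mm, with a flat pull tab 22 mm wide and 14 mm thick that runs out along the ring's +x to 84 mm from the hole's axis (hold it at about 64 mm). Origin: on the hole's axis at the underside; z up. Lies flat on the table at the start; may be absent
- ring_green: green filter ring, 68 mm outside diameter, 14 mm thick, round hole of 30 mm, with a flat pull tab 22 mm wide and 14 mm thick that runs out along the ring's +x to 84 mm from the hole's axis (hold it at about 64 mm). Origin: on the hole's axis at the underside; z up. Lies flat on the table at the start; may be absent
- ring_yellow: yellow filter ring, 60 mm outside diameter, 14 mm thick, round hole of 30 mm, with a flat pull tab 22 mm wide and 14 mm thick that runs out along the ring's +x to 84 mm from the hole's axis (hold it at about 64 mm). Origin: on the hole's axis at the underside; z up. Lies flat on the table at the start; may be absent
- ring_red: red filter ring, 52 mm outside diameter, 14 mm thick, round hole of 30 mm, with a flat pull tab 22 mm wide and 14 mm thick that runs out along the ring's +x to 84 mm from the hole's axis (hold it at about 64 mm). Origin: on the hole's axis at the underside; z up. Lies flat on the table at the start; may be absent
- collar: brass (collar) ring, 46 mm outside diameter, 14 mm thick, round hole of 30 mm, with a flat pull tab 22 mm wide and 14 mm thick that runs out along the ring's +x to 84 mm from the hole's axis (hold it at about 64 mm). Origin: on the hole's axis at the underside; z up. Lies flat on the table at the start; always there
- near_cup: bystander: lidded steel sample cup, 79 mm across, 76 mm high, on the table; origin: centre of the underside
- lone_cup: bystander: lidded steel sample cup like the other, on the table; origin: centre of the underside
Things that resemble listed ones, but are neither listed nor needed, are in the scene too. What is shaped like the ring_green but black is not meant.

How it is judged:
By the outcome, as a careful person would: the job done as asked, in the order asked, and still so for the second after the job is handed in, with the robot touching nothing.
Of ring_blue, ring_green, ring_yellow, ring_red only 2 to 4 are there at a start; the rules pass over those that are not, and their reading is None.
At some moment in a run one of ring_blue, ring_green, ring_yellow, ring_red, collar may be knocked a few centimetres aside while the robot is not near it.
It also fails if it takes over 210 s, if anything falls off the work surface, if the arm or the gripper's body presses on something with over 40 N, if the wrist force passes 120 N, or if a joint passes its speed limit or range.

## Working session

There is one attempt and no reset: what is moved stays moved. The work goes in short steps, each a Python script; the robot and the scene stay as the last script left them, time stands still between calls to the robot, and variables do not carry over. Pictures are saved under pics/ and viewed, at most 14 in all, crops included, and the job is handed in when it is done.

```bash
ls; mkdir -p pics; python3 - <<'E'
from plant import *
import cv2,numpy as np
for n in("top","side"):
    f=viewer.grab_frame(n); cv2.imwrite(f"pics/{n}0.png",f["img"][:,:,::-1])
    print(n,f["fx"],f["fy"],f["cx"],f["cy"],np.round(f["extrinsics"],4).tolist())
    if n=="top":
        for t in "spine canister brush_pot brush ring_blue ring_green ring_yellow ring_red collar near_cup lone_cup".split():
            print(t,[(round(d["conf"],2),np.round(d["position"]).tolist(),int(d["mask"].sum())) for d in models.regions_of(t,f)])
print(telemetry.read_state())
E
```

```text
pics
top 447.77828581564427 447.77828581564427 323.3960939371342 195.652452923454 [[0.0191, -0.9903, 0.1377, 0.3575], [-0.9997, -0.0165, 0.0205, 0.0227], [-0.018, -0.138, -0.9903, 1.2908], [0.0, 0.0, 0.0, 1.0]]
spine [(0.62, [158.0, 236.0], 972)]
canister [(0.74, [227.0, 213.0], 1440)]
brush_pot [(0.66, [156.0, 320.0], 374), (0.44, [125.0, 275.0], 703)]
brush [(0.51, [145.0, 314.0], 265)]
ring_blue [(0.82, [223.0, 358.0], 659)]
ring_green [(0.89, [222.0, 290.0], 522), (0.75, [164.0, 169.0], 487), (0.6, [277.0, 273.0], 574)]
ring_yellow [(0.42, [221.0, 358.0], 612), (0.28, [157.0, 373.0], 287)]
ring_red []
collar [(0.8, [155.0, 372.0], 217)]
near_cup [(0.81, [215.0, 493.0], 748)]
lone_cup [(0.63, [127.0, 274.0], 693)]
side 486.5503001227297 486.5503001227297 323.0691208654238 199.09430888654828 [[-0.8937, -0.2952, 0.338, 0.0372], [-0.4485, 0.5628, -0.6943, 1.0308], [0.0147, -0.7721, -0.6353, 0.9645], [0.0, 0.0, 0.0, 1.0]]
{'time_s': 0.65, 'joint_pos': array([ 1.2778031 ,  0.53638845, -0.00441161,  1.53789598,  0.00258918,
        1.06729248, -0.07120344]), 'qd': array([-7.05708918e-04,  1.30334377e-03,  5.20961886e-05,  6.12352944e-04,
        6.57732455e-04,  3.01082124e-04,  1.87720533e-03]), 'joint_torque': array([ 9.31583054e-04, -5.70713532e+01,  9.90310572e-01, -2.51852703e+01,
       -5.61856362e-02,  1.08409257e-02,  3.57442468e-05]), 'eef_pos': array([ 0.14616542, -0.63335048,  0.23872484]), 'tool_rot': array([ 9.93575350e-01,  1.13172539e-01, -4.62145920e-06,  1.17585289e-05]), 'wrist_force': array([ 0.80348755,  1.09251303, -0.6763849 ]), 'torque': array([-0.00808868, -0.00615448,  0.03999322]), 'grip_force': 0.0, 'finger_gap': 0.08833329002650026}
```

View images.

View pics/top0.png

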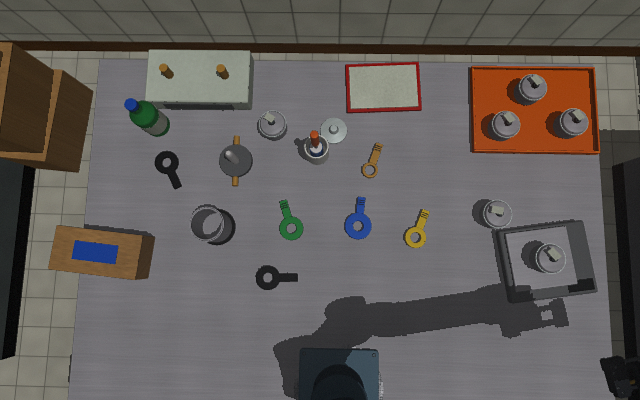

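View pics/side0.png

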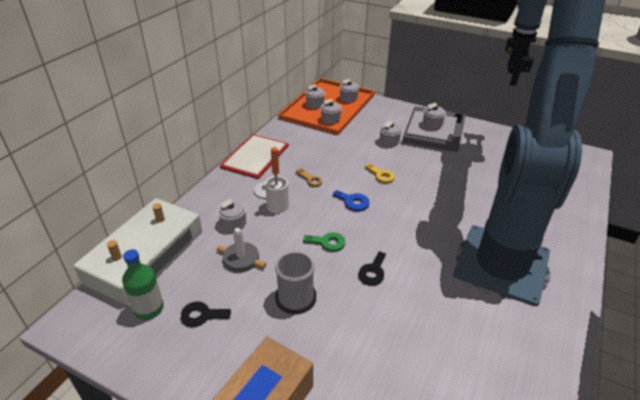

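```bash
cat > h.py <<'E'
from plant import *
import cv2,numpy as np
from scipy.optimize import minimize
OD=dict(blue=.076,green=.068,yellow=.060,red=.052,collar=.046)
HUE=dict(blue=(105,125),green=(45,85),yellow=(21,32),red=(0,7),collar=(10,20))
A=np.linspace(0,2*np.pi,48,endpoint=False)
def circ(r,z,x=0,y=0): return np.c_[x+r*np.cos(A),y+r*np.sin(A),np.full(48,z)]
def proj(f,P):
    E=f["extrinsics"]; p=(np.asarray(P)-E[:3,3])@E[:3,:3]
    return np.c_[f["fx"]*p[:,0]/p[:,2]+f["cx"],f["fy"]*p[:,1]/p[:,2]+f["cy"]]
def ray(f,uv,z):
    E=f["extrinsics"]; d=E[:3,:3]@np.array([(uv[0]-f["cx"])/f["fx"],(uv[1]-f["cy"])/f["fy"],1])
    return E[:3,3]+d*(z-E[2,3])/d[2]
S=4
def fill(polys,win,val=1,img=None):
    x0,y0,w,h=win
    if img is None: img=np.zeros((h*S,w*S),np.uint8)
    for p in polys:
        q=cv2.convexHull(np.float32((p-[x0-.5,y0-.5])*S))
        cv2.fillConvexPoly(img,np.round(q*16).astype(np.int32),val,shift=4)
    return img
def ring_img(f,win,q,od,z):
    x,y,t=q; c,s=np.cos(t),np.sin(t)
    b=np.array([[a,e,h] for a in(0,.084) for e in(-.011,.011) for h in(z,z+.014)])
    b[:,:2]=b[:,:2]@np.array([[c,s],[-s,c]])+[x,y]
    im=fill([proj(f,np.r_[circ(od/2,z,x,y),circ(od/2,z+.014,x,y)]),proj(f,b)],win)
    h=fill([proj(f,circ(.015,z+.014,x,y))],win)&fill([proj(f,circ(.015,z,x,y))],win)
    im[h>0]=0; return im
def fit(f,mask,model,q0,step,win):
    x0,y0,w,h=win; m=mask[y0:y0+h,x0:x0+w].astype(float)
    def cost(q):
        r=cv2.resize(model(q).astype(np.float32),(w,h),interpolation=cv2.INTER_AREA)
        return 1-np.minimum(r,m).sum()/np.maximum(r,m).sum()
    q0=np.array(q0,float); best=None
    for k in range(2):
        sim=np.vstack([q0]+[q0+np.eye(len(q0))[i]*step[i] for i in range(len(q0))])
        r=minimize(cost,q0,method="Nelder-Mead",options=dict(initial_simplex=sim,xatol=1e-5,fatol=1e-5)); q0=r.x; step=np.array(step)/3
    return q0,r.fun
def window(m,pad=12):
    x,y,w,h=cv2.boundingRect(m.astype(np.uint8)); x0,y0=max(0,x-pad),max(0,y-pad)
    return x0,y0,min(640,x+w+pad)-x0,min(400,y+h+pad)-y0
def hue_comps(f,name,smin=110):
    hsv=cv2.cvtColor(f["img"],cv2.COLOR_RGB2HSV); a,b=HUE[name]
    m=(hsv[...,0]>=a)&(hsv[...,0]<=b)&(hsv[...,1]>smin)&(hsv[...,2]>40)
    m=cv2.morphologyEx(m.astype(np.uint8),cv2.MORPH_CLOSE,np.ones((3,3),np.uint8))
    n,l,st,ce=cv2.connectedComponentsWithStats(m); return [(l==i,st[i],ce[i]) for i in range(1,n)]
def find_ring(f,name,near=None,rad=.12,z=0.):
    out=[]
    for m,st,ce in hue_comps(f,name):
        if st[4]<100: continue
        p=ray(f,ce,z+.007)
        if near is not None and np.hypot(*(p[:2]-near))>rad: continue
        if near is None and not(.35<p[0]<.9 and abs(p[1])<.75): continue
        win=window(m); r=None
        for t in np.arange(0,6.28,np.pi/4):   # coarse starts
            c0=p[:2]-.02*np.array([np.cos(t),np.sin(t)])
            g=fit(f,m,lambda q:ring_img(f,win,q,OD[name],z),[*c0,t],[.008,.008,.3],win)
            if r is None or g[1]<r[1]: r=g
        out.append((r[1],r[0]))
    return sorted(out,key=lambda o:o[0])
def cyl_fit(f,mask,parts,q0):
    win=window(mask)
    mod=lambda q: fill([proj(f,np.r_[circ(r1,z1,*q),circ(r2,z2,*q)]) for r1,z1,r2,z2 in parts],win)
    return fit(f,mask,mod,q0,[.01,.01],win)
def Q(psi): return [np.cos(psi/2),np.sin(psi/2),0,0]
def save(f,n): cv2.imwrite(f"pics/{n}.png",f["img"][:,:,::-1])
E
python3 - <<'E'
from h import *
f=viewer.grab_frame("top"); s=viewer.grab_frame("side")
for n in OD: print(n,[(round(e,3),np.round(q,4).tolist()) for e,q in find_ring(f,n)])
P=dict(spine=([(.048,0,.048,.02),(.012,.02,.012,.1)],(158,236)),canister=([(.044,0,.044,.12)],(225,211)),brush_pot=([(.034,0,.034,.09)],(155,318)),near_cup=([(.0395,0,.0395,.076)],(125,272)),lone_cup=([(.0395,0,.0395,.076)],(213,497)))
for n,(parts,rc) in P.items():
    p0=ray(f,rc[::-1],.04)[:2]; print(n,"rough",np.round(p0,3))
    for g in (f,s):
        e=proj(g,[[*p0,.04]])[0]
        for d in models.regions_of(n,g):
            if np.hypot(*(np.array(d["position"])[::-1]-e))<35:
                q,c=cyl_fit(g,d["mask"],parts,p0); print("  ",round(d["conf"],2),np.round(q,4),round(c,3),int(d["mask"].sum()))
# orange brush handle top, both views
for g in (f,s):
    hsv=cv2.cvtColor(g["img"],cv2.COLOR_RGB2HSV); e=proj(g,[[*ray(f,(318,155),.05)[:2],.16]])[0]
    yy,xx=np.nonzero((hsv[...,0]<14)&(hsv[...,1]>130)&(hsv[...,2]>60)); k=np.hypot(xx-e[0],yy-e[1])<45
    print("handle px n,mean,min,max",k.sum(),xx[k].mean(),yy[k].mean(),yy[k].min(),yy[k].max(),"expect",e)
E
```

```text
blue [(np.float64(0.069), [0.4513, -0.05, 6.1595]), (np.float64(0.4), [0.3665, 0.7259, 4.4092]), (np.float64(0.687), [0.8052, 0.5653, 1.5886])]
green [(np.float64(0.11), [0.4411, 0.1416, 0.3207]), (np.float64(0.363), [0.7678, 0.5871, 6.5415])]
yellow [(np.float64(0.095), [0.4215, -0.2132, 5.906])]
red [(np.float64(0.853), [0.8134, -0.1498, 4.6056])]
collar [(np.float64(0.14), [0.6146, -0.083, 5.9395]), (np.float64(0.886), [0.3176, 0.6116, 6.4139]), (np.float64(0.953), [0.7767, -0.5553, 3.5541])]
spine rough [0.636 0.301]
   0.58 [0.6359 0.3087] 0.139 1015
   0.76 [0.6323 0.3072] 0.147 1087
canister rough [0.443 0.363]
   0.87 [0.4408 0.3563] 0.163 1435
   0.6 [0.4341 0.3608] 0.094 2219
brush_pot rough [0.648 0.066]
   0.92 [0.661  0.0712] 0.39 395
   0.79 [0.658  0.0714] 0.163 675
near_cup rough [0.735 0.201]
lone_cup rough [ 0.491 -0.436]
handle px n,mean,min,max 105 314.34285714285716 137.72380952380954 131 145 expect [316.72910932 145.32512811]
handle px n,mean,min,max 329 269.2218844984802 159.32522796352583 119 177 expect [279.85076485 163.45476518]
```

```bash
python3 - <<'E'
from h import *
ctrl.move_pose([.56,.14,.42],Q(0))
f=viewer.grab_frame("wrist"); save(f,"w1"); st=telemetry.read_state()
E=f["extrinsics"]; print(np.round(E,3).tolist(),f["fx"],st["eef_pos"],st["time_s"],st["joint_pos"].round(2))
t=viewer.grab_frame("side")
hsv=cv2.cvtColor(f["img"],cv2.COLOR_RGB2HSV)
E
```

```text
[[-0.001, -0.956, -0.295, 0.636], [-1.0, 0.001, -0.001, 0.139], [0.001, 0.295, -0.956, 0.565], [0.0, 0.0, 0.0, 1.0]] 306.7736518925313 [0.56024677 0.13919012 0.41976576] 4.4333 [ 0.34  0.41 -0.93  1.45  0.33  1.45 -2.16]
```

View pics/w1.png

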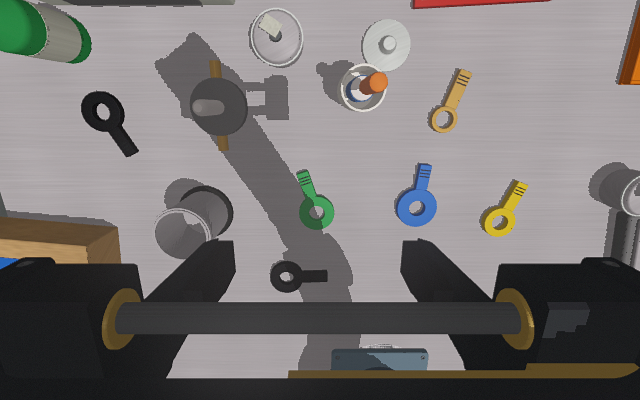

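Wrist view: the pot is at (row 85, col 362) with the orange handle at (80, 377). Look-alikes are the bare white lid (45, 386) against the pot, black rings (110, 103) and (275, 290) against green (210, 317), and the spine's brass stubs (75, 215) and (140, 222) against the collar (100, 452). Blue is at (205, 417), yellow at (218, 500), and there is no red. The cups are at (37, 276) and (190, 625).

```bash
python3 - <<'E'
from h import *
w=viewer.grab_frame("wrist"); f=viewer.grab_frame("top"); s=viewer.grab_frame("side")
cv2.imwrite("pics/w1c.png",cv2.resize(w["img"][10:150,170:480,::-1],None,fx=2.5,fy=2.5,interpolation=cv2.INTER_CUBIC))
V=[]
for g in (w,f,s):
    hsv=cv2.cvtColor(g["img"],cv2.COLOR_RGB2HSV); e=proj(g,[[.66,.071,.17]])[0]
    m=((hsv[...,0]<14)&(hsv[...,1]>140)&(hsv[...,2]>60)).astype(np.uint8)
    n,l,st,ce=cv2.connectedComponentsWithStats(m)
    i=min((i for i in range(1,n) if st[i][4]>20),key=lambda i:np.hypot(*(ce[i]-e))); print(ce[i],st[i],e); V.append((g,l==i))
def cyl(g,q,win):
    x,y,a,b=q; return fill([proj(g,np.r_[circ(.011,.126,x+.12*a,y+.12*b),circ(.011,.211,x+.205*a,y+.205*b)])],win)
def cost(q,each=False):
    c=[]
    for g,m in V:
        win=window(m); x0,y0,ww,h=win; mm=m[y0:y0+h,x0:x0+ww]
        r=cv2.resize(cyl(g,q,win).astype(np.float32),(ww,h),interpolation=cv2.INTER_AREA)
        c.append(1-np.minimum(r,mm).sum()/np.maximum(r,mm).sum())
    return c if each else sum(c)
for q0 in ([.66,.071,0,0],[.655,.065,.05,-.05]):
    q0=np.array(q0)
    for k in range(3):
        r=minimize(cost,q0,method="Nelder-Mead",options=dict(initial_simplex=np.vstack([q0]+[q0+d for d in np.diag([.01,.01,.06,.06])]))); q0=r.x
    print("brush",r.x.round(4),np.round(cost(r.x,1),3))
P=dict(spine=([(.048,0,.048,.02),(.012,.02,.012,.1),(.012,.1,.004,.11)],(.634,.308)),canister=([(.044,0,.044,.12)],(.437,.358)),brush_pot=([(.034,0,.034,.09)],(.659,.071)))
for n,(parts,p0) in P.items():
    e=proj(w,[[*p0,.04]])[0]
    for d in models.regions_of(n,w):
        if np.hypot(*(np.array(d["position"])[::-1]-e))<40:
            q,c=cyl_fit(w,d["mask"],parts,p0); print(n,round(d["conf"],2),np.round(q,4),round(c,3),int(d["mask"].sum()))
for n in OD: print(n,[(round(e,3),np.round(q,4).tolist()) for e,q in find_ring(w,n)[:2]])
E
```

```text
[378.13851351  81.75675676] [369  72  19  21 296] [373.50965062  84.33925066]
[382.46861925  89.9832636 ] [345  62  77  51 717] [314.73010003 139.06474966]
[262.35093168 163.39751553] [221 144  67  34 322] [274.55834234 160.17086156]
brush [ 0.6757  0.0418 -0.0775  0.1562] [0.162 1.    0.626]
brush [ 0.6705  0.0398 -0.0523  0.1645] [0.162 1.    0.631]
spine 0.91 [0.6332 0.3089] 0.142 3029
canister 0.57 [0.4422 0.3551] 0.123 3936
brush_pot 0.96 [0.6596 0.0727] 0.507 964
blue [(np.float64(0.107), [0.4488, -0.0499, 6.1798])]
green [(np.float64(0.16), [0.4382, 0.1413, 6.5981]), (np.float64(0.189), [0.7526, 0.6217, 6.2126])]
yellow [(np.float64(0.087), [0.4199, -0.212, -0.3743])]
red [(np.float64(0.45), [0.8089, -0.097, 1.7811])]
collar [(np.float64(0.141), [0.7545, -0.3968, 3.0533]), (np.float64(0.28), [0.6123, -0.0824, -0.3524])]
```

View pics/w1c.png

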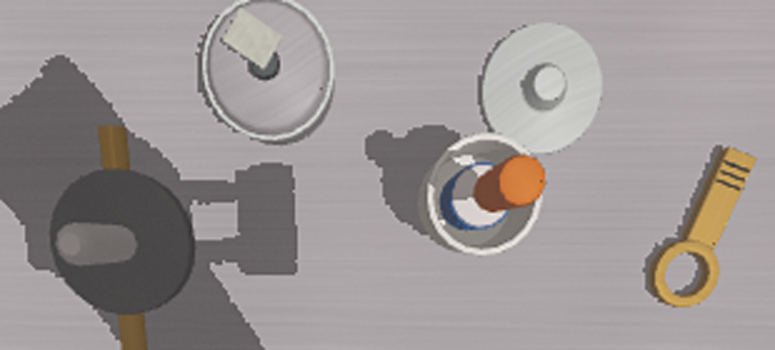

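```bash
python3 - <<'E'
from h import *
w=viewer.grab_frame("wrist")
print(ray(w,(378.8,82.4),.211),ray(w,(360,89.2),.084), "pot rim", ray(w,(170+481/2.5,10+194/2.5),.09),"post tip",ray(w,(170+68/2.5,10+243/2.5),.108))
E0=dict(fx=447.778,fy=447.778,cx=323.396,cy=195.652,extrinsics=np.array([[0.0191,-0.9903,0.1377,0.3575],[-0.9997,-0.0165,0.0205,0.0227],[-0.018,-0.138,-0.9903,1.2908],[0,0,0,1]]))
S0=dict(fx=486.55,fy=486.55,cx=323.069,cy=199.094,extrinsics=np.array([[-0.8937,-0.2952,0.338,0.0372],[-0.4485,0.5628,-0.6943,1.0308],[0.0147,-0.7721,-0.6353,0.9645],[0,0,0,1]]))
def axis(n,g):
    im=cv2.imread(f"pics/{n}.png"); hsv=cv2.cvtColor(im,cv2.COLOR_BGR2HSV); m=((hsv[...,0]<14)&(hsv[...,1]>140)&(hsv[...,2]>60)).astype(np.uint8)
    nn,l,st,ce=cv2.connectedComponentsWithStats(m); e=np.array([314,138]) if n=="top0" else np.array([276,158])
    i=min((i for i in range(1,nn) if st[i][4]>20),key=lambda i:np.hypot(*(ce[i]-e))); print(n,ce[i],st[i])
    return l==i
V=[(E0,axis("top0",E0)),(S0,axis("side0",S0))]
hsv=cv2.cvtColor(w["img"],cv2.COLOR_RGB2HSV); m=((hsv[...,0]<14)&(hsv[...,1]>140)&(hsv[...,2]>60)); m[:,:340]=0;m[:,400:]=0;m[120:]=0; m[:50]=0
V.append((w,m))
def cost(q,each=False):
    x,y,a,b=q; c=[]
    for g,m in V:
        win=window(m); x0,y0,ww,h=win; mm=m[y0:y0+h,x0:x0+ww]
        r=cv2.resize(fill([proj(g,np.r_[circ(.011,.126,x+.12*a,y+.12*b),circ(.011,.211,x+.205*a,y+.205*b)])],win).astype(np.float32),(ww,h),interpolation=cv2.INTER_AREA)
        c.append(1-np.minimum(r,mm).sum()/np.maximum(r,mm).sum())
    return c if each else sum(c)
q0=np.array([.66,.071,0,0])
for k in range(4):
    r=minimize(cost,q0,method="Nelder-Mead",options=dict(initial_simplex=np.vstack([q0]+[q0+d for d in np.diag([.01,.01,.06,.06])]))); q0=r.x
print(q0.round(4),np.round(cost(q0,1),3),q0[:2]+.16*q0[2:],telemetry.read_state()["time_s"])
E
```

```text
[0.65943415 0.07310129 0.211     ] [0.65842764 0.07654098 0.084     ] pot rim [0.66034595 0.07391803 0.09      ] post tip [0.63297581 0.31103842 0.108     ]
top0 [314.34951456 137.62135922] [310 131   9  15 103]
side0 [262.55727554 163.40557276] [221 144  67  34 323]
[ 0.6742  0.0652 -0.0699  0.0382] [0.193 0.621 0.405] [0.66304949 0.07128369] 4.8333
```

```bash
python3 - <<'E'
from h import *
R=telemetry.read_state
B=np.array([.6594,.0735]); C=[.440,.357]
claw.gripper_to(.06)
ctrl.move_pose([*B,.26],Q(0))
print(ctrl.move_linear([*B,.155],stop_force=10), R()["eef_pos"])
claw.gripper_to(.0,f_grip=40); s=R(); print("gap",s["finger_gap"],s["grip_force"],s["wrist_force"])
ctrl.move_linear([*B,.31]); print(R()["wrist_force"])
ctrl.move_linear([*C,.31],vel=.2)
s=R(); print(s["eef_pos"],s["time_s"],s["finger_gap"],s["joint_pos"].round(2))
for n in("side","wrist"): save(viewer.grab_frame(n),n+"2")
a=cv2.imread("pics/side2.png")[100:340,180:400];b=cv2.imread("pics/wrist2.png")
cv2.imwrite("pics/c2.png",np.hstack([cv2.resize(a,(367,400)),cv2.resize(b,(0,0),fx=.67,fy=1)]))
E
```

```text
False [0.66014335 0.07398662 0.15635021]
gap 0.021223275244258127 39.99894177541137 [ 0.79306766 -1.04824737  1.52239534]
[-0.20139102 -0.55651708 -1.24209515]
[0.4407846  0.35616116 0.30985318] 10.8833 0.02154057801937091 [-0.08  0.48 -0.93  1.64  0.4   1.23 -2.67]
```

View pics/c2.png

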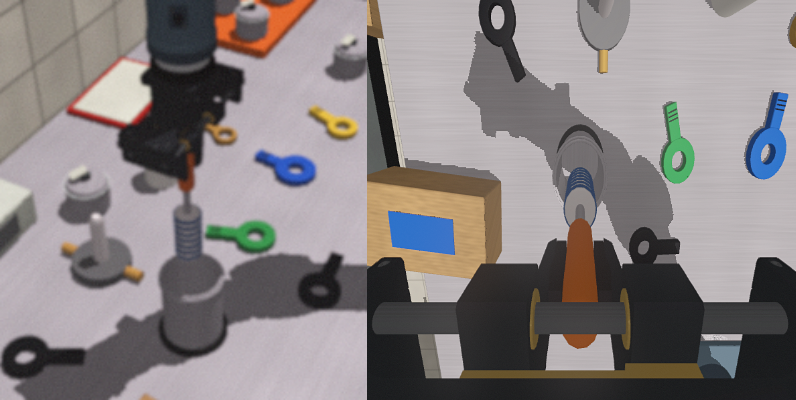

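The side and wrist views show the brush held upright over the canister, with its head in line with the canister's mouth.

```bash
python3 - <<'E'
from h import *
R=telemetry.read_state
B=[.6594,.0735]; C=[.440,.357]
for i in range(2):
    h=ctrl.move_linear([*C,.160],stop_force=8,vel=.12); s=R(); print(h,s["eef_pos"],s["wrist_force"],s["finger_gap"]); off=s["eef_pos"][2]-.014
    ctrl.move_linear([*C,off+(.119 if i==0 else .16)],vel=.15)
ctrl.move_linear([*B,.31],vel=.2)
h=ctrl.move_linear([*B,off+.004],stop_force=5,vel=.1); s=R(); print(h,s["eef_pos"],s["wrist_force"],"bottom",s["eef_pos"][2]-off)
claw.gripper_to(.06); ctrl.move_linear([*B,.30]); ctrl.move_pose([.56,.14,.42],Q(0)); print(R()["time_s"])
f=viewer.grab_frame("wrist"); save(f,"w3")
for n in OD: print(n,[(round(e,3),np.round(q,4).tolist()) for e,q in find_ring(f,n)[:3]])
E
```

```text
True [0.43906103 0.35621025 0.16279525] [0.36374579 0.19564104 2.33482604] 0.020881572110938978
True [0.43875361 0.35590975 0.16236008] [-0.08109588  0.1619223   2.66068912] 0.0206507235808263
True [0.65926381 0.07347755 0.15442048] [-0.75963161  0.26077721  4.16931061] bottom 0.0060604049588218745
20.9
blue [(np.float64(0.111), [0.4494, -0.05, -0.1068])]
green [(np.float64(0.156), [0.4376, 0.1402, 0.328]), (np.float64(0.176), [0.7528, 0.6205, -0.1039]), (np.float64(0.697), [0.7394, 0.5487, 7.2879])]
yellow [(np.float64(0.092), [0.4198, -0.2122, 5.9073])]
red [(np.float64(0.448), [0.8083, -0.0983, 1.7734])]
collar [(np.float64(0.148), [0.7539, -0.3985, 3.0287]), (np.float64(0.288), [0.6121, -0.0825, -0.3855]), (np.float64(0.498), [0.7386, 0.0192, 2.9102])]
```

View pics/w3.png

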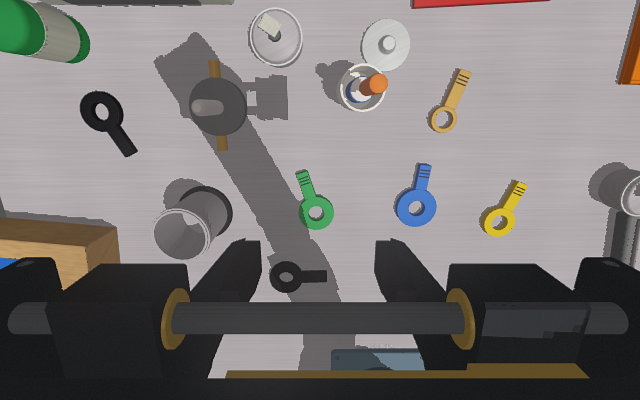

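The brush stands upright in the pot again, and all rings lie where they were. Next I measure the post tip from the same camera pose that I'll use for placing.

```bash
cat >> h.py <<'E'
R=telemetry.read_state
TH=np.radians(-120); D=np.array([np.cos(TH),np.sin(TH)]); PS=TH+np.pi
E
python3 - <<'E'
from h import *
p=np.array([.6335,.309])+.064*D
ctrl.move_pose([*p,.30],Q(PS)); ctrl.move_linear([*p,.16])
f=viewer.grab_frame("wrist"); save(f,"w4"); s=R(); print(s["eef_pos"],s["joint_pos"].round(2),s["time_s"])
print(f["extrinsics"].round(3).tolist(), proj(f,[[.6335,.309,.11],[.6335,.309,.1]]))
E
```

```text
[0.60214976 0.25403281 0.16128691] [ 0.05  0.77 -0.81  1.56  0.61  1.08 -1.43] 22.825
[[0.866, -0.478, -0.146, 0.64], [-0.5, -0.828, -0.254, 0.319], [0.001, 0.293, -0.956, 0.307], [0.0, 0.0, 0.0, 1.0]] [[316.81997202 125.76151284]
 [316.83931442 124.79998698]]
```

View pics/w4.png

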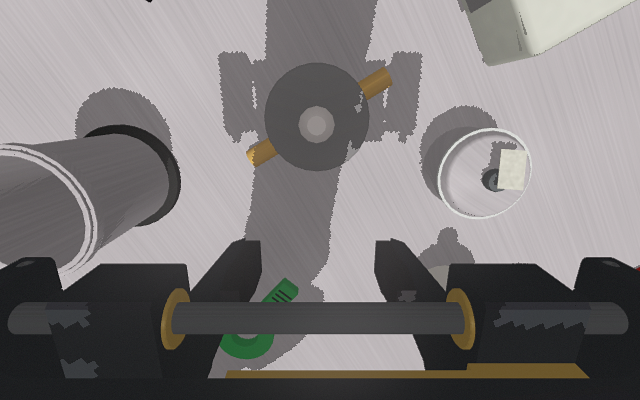

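The post tip appears at (row 125, col 316.5) and the projection predicts (125.8, 316.8), so the post is known to within 1 mm. The canister is on the left and the cup on the right, both clear of the gripper.

```bash
cat >> h.py <<'E'
POST=np.array([.6335,.3094])
def pick(name,q):
    """hover over the tab, refine, grip, lift; q=[x,y,theta]"""
    for k in range(2):
        d=np.array([np.cos(q[2]),np.sin(q[2])]); g=q[:2]+.064*d
        if k==0: ctrl.move_pose([*g,.30],Q(q[2]+np.pi)); claw.gripper_to(.05); ctrl.move_linear([*g,.14],vel=.25)
        else: ctrl.move_linear([*g,.10],attitude=Q(q[2]+np.pi))
        f=viewer.grab_frame("wrist"); r=find_ring(f,name,near=q[:2]+.02*d,rad=.06)
        print(name,[(round(e,3),x.round(4).tolist()) for e,x in r]); 
        if not r or r[0][0]>.3: save(f,"fail_"+name); raise SystemExit("ring not seen")
        q=r[0][1]
    d=np.array([np.cos(q[2]),np.sin(q[2])]); g=q[:2]+.064*d
    ctrl.move_linear([*g,.04],attitude=Q(q[2]+np.pi)); h=ctrl.move_linear([*g,.004],stop_force=8,vel=.06); print("touch",h,R()["eef_pos"])
    claw.gripper_to(0,f_grip=40); print("gap",R()["finger_gap"])
    ctrl.move_linear([*g,.30],vel=.25); print("t",R()["time_s"],"gap",R()["finger_gap"])
def hover(name,level,dz=.118,tag=""):
    """above the post; returns measured ring pose in world"""
    p=POST+.064*D; ctrl.move_pose([*p,.30],Q(PS)); ctrl.move_linear([*p,dz+.004],vel=.2)
    f=viewer.grab_frame("wrist"); save(f,"hov_"+name+tag); s=R(); z=s["eef_pos"][2]-.004
    r=find_ring(f,name,near=POST+.02*D,rad=.05,z=z); print("held",[(round(e,3),x.round(4).tolist()) for e,x in r],s["eef_pos"],s["finger_gap"])
    return r[0]
E
python3 - <<'E'
from h import *
ctrl.move_linear([*(POST+.064*D),.30],vel=.25)
pick("blue",np.array([.4500,-.0500,-.107])); print(hover("blue",0,.125))
E
```

```text
blue [(np.float64(0.058), [0.4494, -0.0499, 6.1681])]
blue [(np.float64(0.051), [0.4493, -0.0498, 6.1698])]
touch False [ 0.5129455  -0.0569006   0.00401319]
gap 0.021604880722619832
t 30.4917 gap 0.02156022209979974
held [(np.float64(0.084), [0.6342, 0.3092, 4.1881])] [0.60252206 0.25457512 0.13064696] 0.021387089829584673
(np.float64(0.08431082001469592), array([0.63423943, 0.30921269, 4.18814495]))
```

View pics/hov_blue.png

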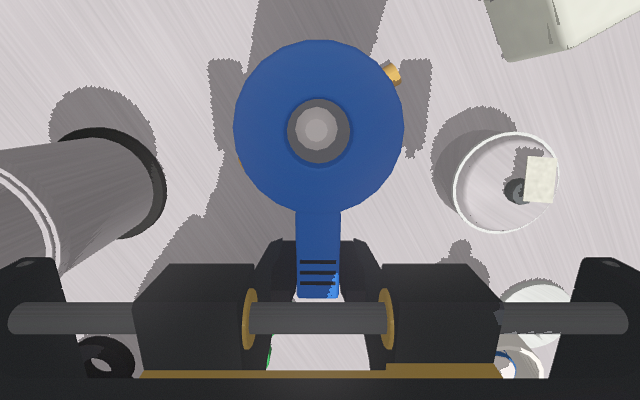

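Blue is held level with the post tip inside its hole: hole centre at (129, 318.5), post at (130, 317). Threading it now.

```bash
cat >> h.py <<'E'
def place(name,level,q):
    s=R(); c=s["eef_pos"][:2]+(POST-q[:2]); z=.024+.014*level
    ctrl.move_linear([*c,s["eef_pos"][2]],vel=.03)
    h=ctrl.move_linear([*c,z+.012],stop_force=12,vel=.06); s=R(); print("mid",h,s["eef_pos"],s["wrist_force"])
    if h: raise SystemExit("jam")
    h=ctrl.move_linear([*c,z-.002],stop_force=8,vel=.03); s=R(); print("home",h,"bottom z",s["eef_pos"][2]-.004,"want",z-.004,s["wrist_force"])
    claw.gripper_to(.045); ctrl.move_linear([*c,.17],vel=.2); f=viewer.grab_frame("wrist")
    r=find_ring(f,name,near=POST+.02*D,rad=.05,z=z-.004); print("placed",[(round(e,3),x.round(4).tolist()) for e,x in r]); save(f,"placed_"+name)
    ctrl.move_linear([*c,.30],vel=.25); print("t",R()["time_s"])
def overview(names):
    ctrl.move_pose([.56,.14,.42],Q(0)); f=viewer.grab_frame("wrist"); out={}
    for n in names:
        r=[x for x in find_ring(f,n) if x[1][0]<.72 and x[1][1]<.3]; print(n,[(round(e,3),x.round(4).tolist()) for e,x in r[:2]]); out[n]=r[0][1] if r else None
    return out
E
python3 - <<'E'
from h import *
place("blue",0,np.array([.6342,.3092]))
o=overview(["green","yellow","collar"])
pick("green",o["green"]); e,q=hover("green",1,.125); print(e,q)
E
```

```text
mid False [0.60207031 0.25489297 0.03635865] [ 0.23543277 -0.05142795 -0.80737356]
home True bottom z 0.019951702558997968 want 0.02 [-0.43985544 -0.73774137  7.68859181]
placed [(np.float64(0.087), [0.6335, 0.3093, 4.1866])]
t 38.1
green [(np.float64(0.158), [0.4375, 0.1414, 0.3137])]
yellow [(np.float64(0.092), [0.42, -0.2123, 5.9044])]
collar [(np.float64(0.296), [0.6119, -0.0833, -0.357]), (np.float64(0.486), [0.602, 0.0361, 6.249])]
green [(np.float64(0.091), [0.439, 0.141, 0.3256])]
green [(np.float64(0.092), [0.439, 0.1411, 0.3264])]
touch False [0.499663   0.16178155 0.00401596]
gap 0.021752330942893028
t 46.3083 gap 0.021529198985680672
held [(np.float64(0.099), [0.6341, 0.309, 4.1864])] [0.60250449 0.25459132 0.13065847] 0.021441622703868984
0.0988256360516302 [0.63405219 0.30903011 4.18641049]
```

View pics/hov_green.png

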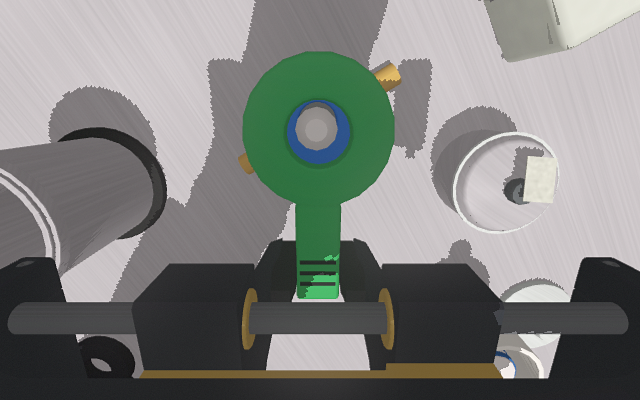

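Blue is seated at 20.0 mm. Green is held with the post tip at (128, 317) inside its hole at (131, 318.5). Next I place green, then fetch and place yellow.

```bash
python3 - <<'E'
from h import *
place("green",1,np.array([.63405,.3090]))
o=overview(["yellow","collar","red"])
pick("yellow",o["yellow"]); e,q=hover("yellow",2,.125)
if e<.2 and np.hypot(*(q[:2]-POST))<.003: place("yellow",2,q)
E
```

```text
mid False [0.60227566 0.2551783  0.05046357] [ 0.32976923 -1.49318917 -1.23323637]
home True bottom z 0.034161963519813335 want 0.034 [-2.66550274e-03 -6.49139506e-02  6.68984533e+00]
placed [(np.float64(0.104), [0.6334, 0.3092, 4.1881])]
t 53.575
yellow [(np.float64(0.092), [0.4199, -0.212, 5.9036])]
collar [(np.float64(0.293), [0.6124, -0.0827, 5.9001]), (np.float64(0.609), [0.64, 0.0344, 6.2621])]
red []
yellow [(np.float64(0.053), [0.4198, -0.2126, 5.9044])]
yellow [(np.float64(0.065), [0.4198, -0.2125, 5.9035])]
touch False [ 0.47928274 -0.23617094  0.00395047]
gap 0.021440030347906328
t 62.0417 gap 0.02147192208760133
held [(np.float64(0.088), [0.6345, 0.3094, 4.1854])] [0.60254618 0.25446006 0.13059801] 0.021534254629892502
mid False [0.60193472 0.2546833  0.06447908] [ 0.17529001 -0.09297235 -1.40204037]
home True bottom z 0.04819629949487382 want 0.048 [-0.98960151 -0.48507083  5.10033435]
placed [(np.float64(0.072), [0.6333, 0.3092, 4.1866])]
t 69.225
```

```bash
sed -i 's/collar=(10,20))/collar=(10,22))/; s/smin=110/smin=None/; s/a,b=HUE\[name\]/a,b=HUE[name]; smin=smin or (80 if name=="collar" else 110)/' h.py; python3 - <<'E'
from h import *
o=overview(["collar"])
pick("collar",o["collar"]); e,q=hover("collar",3,.125)
E
```

```text
collar [(np.float64(0.128), [0.6124, -0.0821, -0.3424]), (np.float64(0.708), [0.5711, 0.2878, 1.4953])]
collar [(np.float64(0.068), [0.6122, -0.0827, -0.3376])]
collar [(np.float64(0.065), [0.6123, -0.0825, 5.9438])]
touch False [ 0.67281525 -0.10374184  0.00404235]
gap 0.021262914821413494
t 77.425 gap 0.021538734423627453
held [(np.float64(0.157), [0.6342, 0.3092, 4.1876])] [0.6025662  0.2544321  0.13060586] 0.0213948158400311
```

View pics/hov_collar.png

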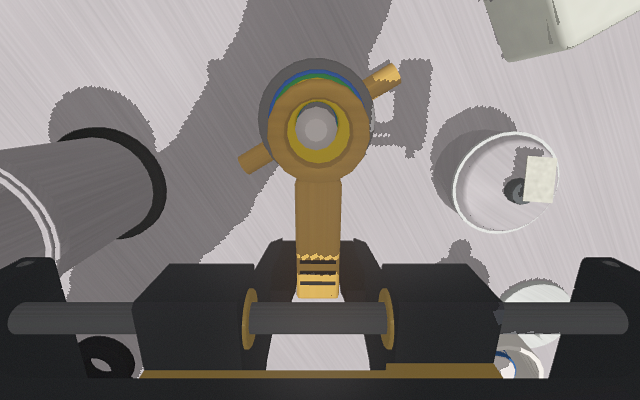

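The collar is held with the post tip at (128, 317) inside its hole, above the yellow ring.

```bash
python3 - <<'E'
from h import *
place("collar",3,np.array([.6342,.3092]))
ctrl.move_pose([.56,-.25,.42],Q(0)); ctrl.sleep(.5)
f=viewer.grab_frame("side"); w=cv2.imread("pics/placed_collar.png"); a=f["img"][90:320,170:400,::-1]
cv2.imwrite("pics/end.png",np.hstack([cv2.resize(a,(400,400),interpolation=cv2.INTER_CUBIC),w[0:400,140:540]])); s=R(); print(s["time_s"],s["finger_gap"],s["grip_force"])
E
```

```text
mid False [0.60225546 0.25478083 0.07846531] [ 0.49705871  0.08739961 -0.81650763]
home True bottom z 0.06219945778928673 want 0.062 [-0.93728815 -0.97481722  5.77550586]
placed [(np.float64(0.071), [0.6336, 0.3095, 4.1855]), (np.float64(0.68), [0.6086, 0.313, 3.0605])]
t 84.0083
86.4417 0.04489561411861806 0.0
```

View pics/end.png

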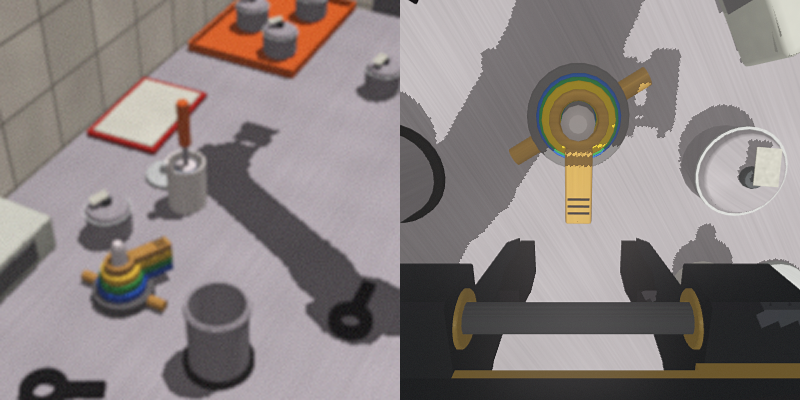

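The final view shows the full stack at (270, 120) in the order blue, green, yellow, collar. The brush stands in its pot at (150, 185), and the cup is upright at (210, 105). Handing in.

```bash
python3 -c "
from plant import close_job
print(close_job())"
```

```text
the job is handed in; nothing more can be done
None
```

Job handed in at about 86 s: the canister got its two strokes, the brush is back in its pot, blue, green, yellow and the collar are seated flat on the post (red was absent), both cups were left untouched, and the gripper is empty; the hand-in returned no verdict.

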